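Load the label-roll stand and lock it with its retaining clip

TASK

Load the label-roll stand: lower the loose white paper roll over the upright post so that it lies flat on the round base, then push the forked retaining clip sideways into the groove of the post, just above the roll, until it snaps fully home, and let go. The post stands in a soft rubber bush: push with care, feel for the snap and never force the post far over. Do not upset the other things on the desk.

Things in the scene. Friction and masses are not known exactly. Their poses are not given: they have to be found in the camera images.
- stand: round dark wooden base, 116 mm across and 14 mm high, fixed to the desk, origin at the centre of its underside; a grooved steel post stands at its centre, top 53 mm above the desk
- stand_seat (a point): centre of the base's top face, 14 mm above the desk; fixed; the roll belongs here, flat. A roll lying here reaches 2 mm above the lower edge of the post's groove, so a clip lying on the roll is level with the groove
- post_groove (a point): on the axis of the steel post, at the lower edge of its groove, 32 mm above the desk. The groove runs all round: 10 mm high (32 to 42 mm above the desk), slippery neck 16 mm across; above and below it the post is 25 mm across. The post sits in a rubber bush and gives sideways, whichever way it is pushed, 1 mm per 1.8 N, and springs back; this point moves with it
- paper_roll: loose white paper roll on a wide core, a ring lying flat: 64 mm outside, hole 40 mm, 20 mm high, 80 g; origin at the centre of its underside, z up. (The small brown tape roll at the back is another thing and stays.)
- clip: loose forked retaining clip of dark steel, 59 mm long, 35 mm wide, 5 mm thick, about 60 g, lying flat; z up, its two sprung jaws open towards its +x. Origin: on the underside, where the axis of the post lies when the clip is fully home (the back of the throat is 8.5 mm behind it)
- clip_mouth (a point): middle of the clip's open mouth between the flared jaw tips (25 mm wide inside), 13.5 mm ahead of its origin along +x, at half thickness. Pushed onto the neck along +x, the jaws first touch about 12 mm before home, resist with a peak of about 9 to 13 N, snap over about 4 mm before home (the force drops), then pull the clip home and hold it
- clip_tab (a point): middle of the clip's upright finger tab at its back, 31 mm behind the origin (along -x), 25 mm above the underside; the tab is 18 mm long along x, 10 mm thick along y, and rises from the plate (5 mm) to 40 mm above the underside; to be pinched across y
- eraser: eraser, 21 x 46 x 13 mm, bystander
- stapler: pale green stapler, 36 x 128 x 42 mm, bystander
- binder_clip: small black binder clip standing on the desk, 24 x 25 x 35 mm, bystander
- pen: black pen, 137 mm long, bystander
There are look-alikes about, which are no part of the job. Leave any orange look-alike of the paper_roll alone. Of the things that look like the stand, the larger one is meant.

How it is judged (in metres and radians):
On the way, in this order (a step that is already met when the one before it is completed fails the run):
1. the paper roll lies flat on the stand's base, round the post (horizontal distance between paper_roll and stand_seat below 0.013 m and z of paper_roll in the frame of stand_seat below 0.003 m and angle between paper_roll's own z axis and vertical below 0.1 rad), for 0.2 s.
2. the clip is fully home in the groove of the post, above the roll (horizontal distance between clip and post_groove below 0.0025 m and z of clip in the frame of post_groove between -0.002 and 0.007 m), for 0.2 s.
At the end, for the whole second after the job is handed in: The roll lies flat on the base (within 3 mm in height, 13 mm of centre, 0.1 rad) and the clip sits in the groove above it: its origin within 2.5 mm of the post's axis, its underside 2 mm below to 7 mm above the groove's lower edge, tilted under 0.2 rad; both at rest (all of step 1 and all of step 2 and angle between clip's own z axis and vertical below 0.2 rad and linear speed of each of clip, paper_roll below 0.02 m/s); the robot touches nothing.
It fails at once if the post is forced more than 11 mm sideways (a push of about 20 N) (horizontal distance between post_groove and stand_seat above 0.011 m).
It fails at once if a bystander (eraser, stapler, binder clip, pen) is moved by more than 30 mm (distance of any of eraser, stapler, binder_clip, pen from where it was at the start of the episode above 0.03 m).
It also fails if it takes over 72 s, if anything falls off the work surface, if the arm or the gripper's body presses on something with over 40 N, if the wrist force passes 120 N, or if a joint passes its speed limit or range.

ROBOT

A 6-joint arm with a two-finger parallel gripper is mounted at the origin on the work surface; the furniture and walls round the work are solid. World frame = base frame: x ahead of the robot, y to its left, z up, the work surface at z = 0. Lengths are in mm, angles in degrees, forces in N, time in s.
With the tool pointing down it reaches from about 275 to 825 mm from the base axis. Payload 5.2 kg.
Tool frame: the origin (TCP) lies on the centre line of the jaws, within the pads' length; the fingertips stand 11 mm ahead of it and the grasp point (between the pads) lies 8 mm behind it; z points along the fingers, y is the line along which they close (so a half turn about z gives the same grasp; the last joint's range is limited). The gripper opens to 93 mm and grips with 3 to 60 N. Pads are 15 mm wide; open, the fingers measure 128 mm over their backs; the gripper's body (75 mm by 188 mm) begins 65 mm behind the grasp point.
Start: joints at [-87.823, 14.817, 87.949, -0, 77.235, -11.62], TCP at [131.185, -534.131, 229.653] pointing down, gripper open.
Joint ranges: [-179.93, 179.93], [-52.35, 119.4], [10.71, 147.94], [-69.91, 249.91], [12.55, 155.21], [-178.61, 178.61]. Speed limits (degrees/s): [147.25, 147.25, 180, 180, 180, 180].

INTERFACE

Orientations are given as [roll, pitch, yaw] about the fixed x, y, z axes, in that order (R = Rz(yaw) Ry(pitch) Rx(roll)).
In Python, from workcell import bot gives the robot as it stands.
- The arm moves only by the tool jog_arm, never from a script. Its arguments are lists of equal length, an entry for each row: "hand": the finger opening in cm, from 0 to 9.3; "delta_pos": the shift along the tool's x, y, z in cm, a list of three; "spin": the turn about the tool's z in degrees. A call has 1 to 20 rows; each row shifts and turns the commanded pose from where the row before left it, along the tool's axes as they then stand; what a row does not reach is not made up. A row lasts 1/8 s, in which the tool goes at most 62.5 mm and 10.7 degrees, less where a joint would pass 70% of its speed; a pose out of reach is approached as far as the arm can. A call with a gripper value outside its range is refused whole. The fingers move at their own pace and stop on an object; "newtons" is the grip in N (left out, the last holds). Time passes only in rows, so rows that do not move let the fingers close. It gives the time, the measured TCP pose, the force, the opening and the grip force at its end, in the units of the state.
- bot.read_state(): the state, without advancing time (a new reading comes with each control period).
- bot.snapshot(name): name is "side" or "top" or "wrist"; returns a dict with "frame" (480x640x3 uint8, red, green, blue), "fx", "fy", "cx", "cy" (pixels), "k1" (the pictures are not rectified: a ray, as slopes to the right and down, at radius r is drawn at 1 + k1 r^2 times it, then the intrinsics apply), "R" (3x3) and "t" (3): a world point X has camera coordinates R X + t. Camera axes: x right, y down, z forward; pixel columns grow to the right and rows downward; lengths in mm; the calibration is good to about 2 mm. A picture is of the moment at which its call begins. There is no depth.
- bot.close_job(): hands the job in; it is judged then, once.
The state is a dict: "t": time; "joint_positions": joint angles; "qd": joint speeds; "joint_efforts": joint torques, N m; "ee_pos": TCP position; "tcp_rot": TCP orientation; "force": force on the tool from outside, world axes, zero at the start; "moment": the same for the moment, N m; "finger_gap": opening from 0.0 (shut) to 1.0 (fully open); "gripper_force": force on a finger pad.
Only numpy, scipy, OpenCV 4.12 (cv2) and the standard library are available. Lean on these libraries where they do the work, as an engineer would, in place of code of your own. Each camera call takes 0.05 s, during which the arm holds its last target. There are 200 camera calls.

## Working session

There is one attempt and no reset: what is moved stays moved. The work goes in short steps, Python scripts to look and compute and a tool call to move; the robot and the scene stay as the last step left them, time stands still between calls to the robot, and variables do not carry over. Pictures are saved under pics/ and viewed, at most 10 in all, crops included, and the job is handed in when it is done.

Besides the shell and the picture viewer there is one more tool, called after "Request:" as name(argument=value, ...), one argument or row to a line, values as JSON. jog_arm: Moves the arm, as the interface text tells. Its arguments: {"type":"object","properties":{"hand":{"type":"array"},"delta_pos":{"type":"array"},"spin":{"type":"array"},"newtons":{"type":"number"}},"required":["hand","delta_pos","spin"]}

```bash
mkdir -p pics; cat > h.py <<'E'
from workcell import bot
import numpy as np, cv2, pickle
from scipy.spatial.transform import Rotation as Ro
def snap(n,f):
    s=bot.snapshot(n); cv2.imwrite(f'pics/{f}.png',s['frame'][:,:,::-1]); pickle.dump(s,open(f'pics/{f}.pkl','wb')); return s
def ld(f): return pickle.load(open(f'pics/{f}.pkl','rb'))
def KD(s): return np.array([[s['fx'],0,s['cx']],[0,s['fy'],s['cy']],[0,0,1.]]),np.array([s['k1'],0,0,0.])
def w(s,u,v,z):
    K,D=KD(s); p=cv2.undistortPoints(np.array([[[u,v]]],float),K,D)[0,0]
    R=np.array(s['R']);t=np.array(s['t']); c=-R.T@t; d=R.T@np.array([p[0],p[1],1]); return (c+d*(z-c[2])/d[2]).round(1)
def px(s,X):
    K,D=KD(s); return cv2.projectPoints(np.array([X],float),cv2.Rodrigues(np.array(s['R'],float))[0],np.array(s['t'],float),K,D)[0][0,0].round(1)
E
python3 - <<'E'
from h import *
a=snap('top','top0');b=snap('side','side0')
print(bot.read_state())
cv2.imwrite('pics/both.png',cv2.resize(np.vstack([a['frame'],b['frame']])[:,:,::-1],None,fx=.625,fy=.625,interpolation=cv2.INTER_AREA))
for s in(a,b): print(np.array(s['R']),s['t'],s['fx'])
E
```

```text
{'t': 0.1, 'joint_positions': array([-8.78226820e+01,  1.48556698e+01,  8.80035667e+01,  2.23224843e-03,
        7.72345273e+01, -1.16198195e+01]), 'qd': array([ 0.08113132, -0.02416312, -0.09164018, -0.0052328 ,  0.11084761,
       -0.07631411]), 'joint_efforts': array([ 2.31980783e-03, -4.38213015e+01, -2.84643728e+01,  7.21492711e-02,
        3.62641015e-02, -4.84684711e-05]), 'ee_pos': array([ 131.18284054, -533.65158146,  228.90400724]), 'tcp_rot': array([-1.79908596e+02, -2.10172449e-02,  1.37966257e+01]), 'force': array([ 0.26420462, -0.15250812, -0.07581827]), 'moment': array([ 0.01554424, -0.01350646,  0.0373889 ]), 'gripper_force': 0.0, 'finger_gap': 1.0048208638016043}
[[ 0.01924345 -0.99978371  0.0078887 ]
 [-0.99911438 -0.01952467 -0.03727248]
 [ 0.03741844 -0.00716446 -0.999274  ]] [-140.21250187  403.05018616  902.18712804] 436.7291181942274
[[ 0.99624642  0.08376174  0.02184106]
 [ 0.05955686 -0.48015897 -0.87515732]
 [-0.06281752  0.87317314 -0.48334525]] [-398.24905111  -15.16016301 1108.78914593] 470.29904890419954
```

View pics/top0.png

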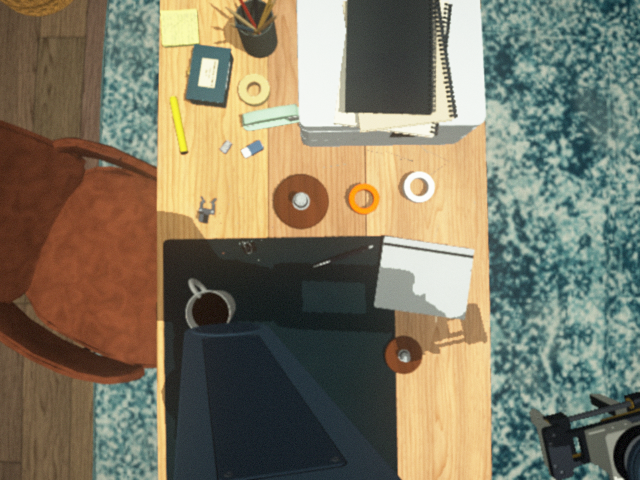

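View pics/side0.png

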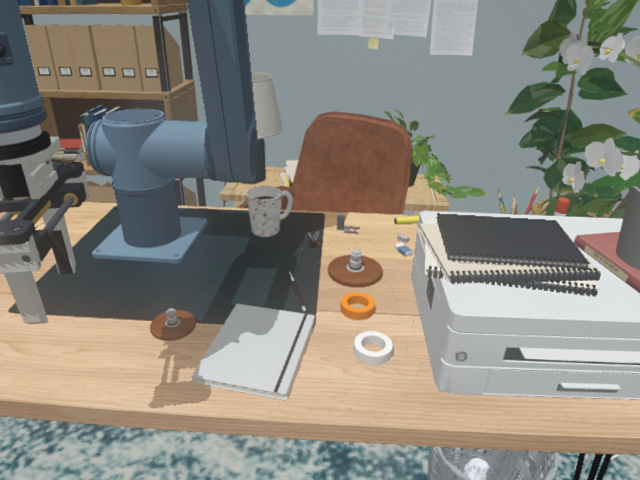

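The top view shows the large stand at about (301,201), the white roll at (419,187), and small dark objects at (206,210) and (248,247). I'll enlarge these to tell the clip from the binder clip.

```bash
python3 - <<'E'
from h import *
a=ld('top0')['frame'];b=ld('side0')['frame']
r=lambda i,x,y,W,H,f:cv2.resize(i[y:y+H,x:x+W,::-1],None,fx=f,fy=f,interpolation=cv2.INTER_CUBIC)
cv2.imwrite('pics/c1.png',np.vstack([r(a,180,140,160,120,5)[:400] if 0 else r(a,180,185,160,75,5)[:375],r(b,290,205,160,45,5)]))
s=ld('top0')
print('stand',w(s,301,201,14),w(s,301,201,53),'roll',w(s,419,187,20),'clip?',w(s,206,210,5),w(s,248,247,5))
E
```

```text
stand [477.9 -96.4  14. ] [473.4 -97.6  53. ] roll [ 511.5 -340.7   20. ] clip? [456.2 102.9   5. ] [380.4  12.6   5. ]
```

View pics/c1.png

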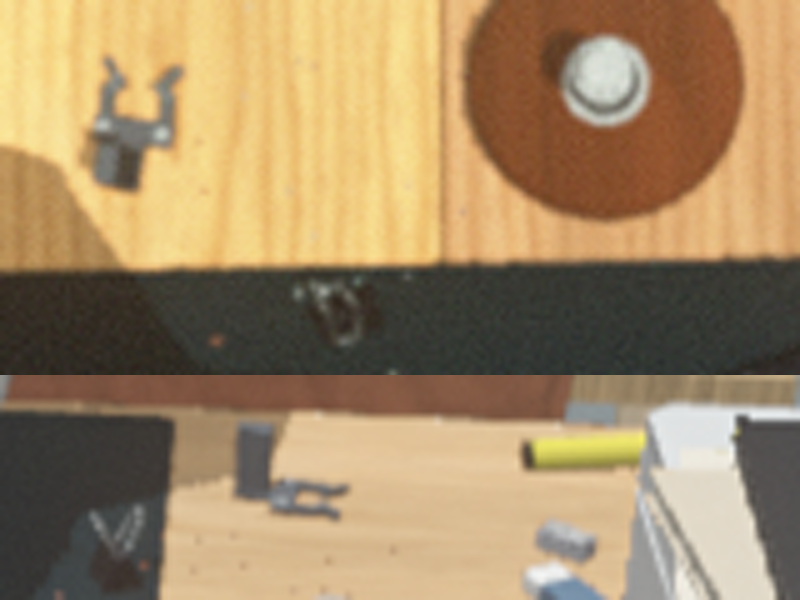

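The crop shows the clip upper left. Its jaw tips are at top-image (202,197.4) and (216.4,199), so the mouth is near (209,198). The back of its throat is near (207.4,209.4) and the tab is below it. It points roughly along +x. The binder clip is at (248,247). I'll go over the roll first.

Request:
jog_arm(
  hand=[9.3,9.3,9.3,9.3,9.3,9.3,9.3,9.3,9.3,9.3,9.3,9.3,9.3,9.3],
  delta_pos=[
    [0,0,0],
    [0,0,0],
    [3.8,-1.93,0.5],
    [3.8,-1.93,0.5],
    [3.8,-1.93,0.5],
    [3.8,-1.93,0.5],
    [3.8,-1.93,0.5],
    [3.8,-1.93,0.5],
    [3.8,-1.93,0.5],
    [3.8,-1.93,0.5],
    [3.8,-1.93,0.5],
    [3.8,-1.93,0.5],
    [0,0,0],
    [0,0,0],
  ],
  spin=[6.9,6.9,0,0,0,0,0,0,0,0,0,0,0,0],
  newtons=15,
)

```text
t: 1.85
ee_pos: [510.6, -341.1, 179.2]
tcp_rot: [-180.0, 0.1, 0.0]
force: [-0.5, -0.0, 0.4]
finger_gap: 0.999
gripper_force: 0.0
```

```bash
python3 - <<'E'
from h import *
s=snap('wrist','w1');print(bot.read_state()['ee_pos'],px(s,[511.5,-340.7,20]))
t=snap('top','t1')
cv2.imwrite('pics/w1.png',s['frame'][:,:,::-1])
t=ld('top0')
m=w(t,209.2,198.2,2.5);k=w(t,207.4,209.4,5);print('clip',m,k,np.degrees(np.arctan2(*(m-k)[1::-1])))
# roll / stand fits in top image
f=t['frame'].astype(int)
def cen(mask,x0,y0,x1,y1):
    n,l,st,c=cv2.connectedComponentsWithStats(mask[y0:y1,x0:x1].astype(np.uint8));i=1+st[1:,4].argmax();return c[i]+[x0,y0],st[i]
print(cen(f.min(2)>190,395,165,445,212))
hsv=cv2.cvtColor(t['frame'],cv2.COLOR_RGB2HSV)
print(cen((hsv[...,2]<140)&(hsv[...,1]>100),265,165,335,236))
E
```

```text
[ 510.31743398 -341.53636395  179.45864112] [319.1 223.7]
clip [481.5  97.5   2.5] [457.5 100.    5. ] -5.9468630539735
(array([419.06625259, 186.38095238]), array([  9,   6,  31,  31, 483], dtype=int32))
(array([295.67739726, 200.93287671]), array([   8,   10,   53,   54, 1460], dtype=int32))
```

View pics/w1.png

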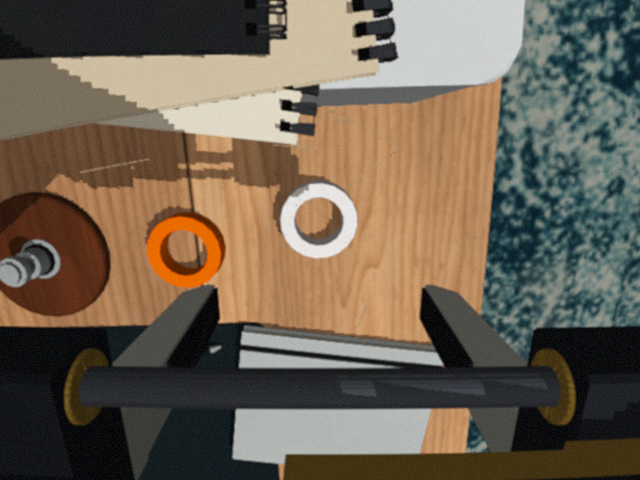

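The wrist view shows the roll at about (318.5,220), against a prediction of (319,224). The stand is at the left edge, with its base around x<110 and centred near (47,254).

```bash
python3 - <<'E'
from h import *
s=ld('w1');f=s['frame'].astype(int)
m=(f.min(2)>140)[170:270,270:370].astype(np.uint8)
n,l,st,c=cv2.connectedComponentsWithStats(m)
i=1+st[1:,4].argmax();print(st[i],c[i])
cs=cv2.findContours((l==i).astype(np.uint8),0,1)[0][0];e=cv2.fitEllipse(cv2.convexHull(cs));print(e)
print('roll wrist',w(s,e[0][0]+270,e[0][1]+170,18))
t=ld('top0');print('roll top',w(t,418.9,186,18)) # bbox centre 404..435,171..202 -> 419.5,186.5
print('roll bbox',w(t,419,186.5,18),'base top bbox',w(t,301,201.5,10),w(t,300.9,201.5,14))
print('base wrist',w(s,47,254,14))
E
```

```text
[  10   13   78   76 2733] [48.99817051 50.77094768]
((48.5405158996582, 50.4278564453125), (75.38089752197266, 77.35896301269531), 88.8623275756836)
roll wrist [ 513.8 -340.2   18. ]
roll top [ 513.9 -340.9   18. ]
roll bbox [ 512.9 -341.1   18. ] base top bbox [477.4 -96.3  10. ] [476.9 -96.2  14. ]
base wrist [ 482.5 -100.8   14. ]
```

Request:
jog_arm(
  hand=[9.3,9.3,9.3,9.3,9.3,9.3,9.3,6,6,6,6,6,6,6],
  delta_pos=[
    [0.35,-0.1,3.5],
    [0,0,3.5],
    [0,0,3.5],
    [0,0,3],
    [0,0,2],
    [0,0,0.95],
    [0,0,0],
    [0,0,0],
    [0,0,0],
    [0,0,0],
    [0,0,0],
    [0,0,0],
    [0,0,0],
    [0,0,0],
  ],
  spin=[0,0,0,0,0,0,0,0,0,0,0,0,0,0],
  newtons=12,
)

```text
t: 3.7
ee_pos: [514.9, -340.3, 15.6]
tcp_rot: [180.0, -0.0, 0.0]
force: [-1.0, 0.5, 5.2]
finger_gap: 0.68
gripper_force: 11.9
```

Request:
jog_arm(
  hand=[6,6,6,6,6,6,6,6,6,6,6,6,6],
  delta_pos=[
    [0,0,-3],
    [0,0,-4],
    [0,0,-4.5],
    [-1.2,-3,0],
    [-1.2,-3,0],
    [-1.2,-3,0],
    [-1.2,-3,0],
    [-1.2,-3,0],
    [-1.2,-3,0],
    [-1.2,-3,0],
    [-1.2,-3.3,0],
    [0,0,0],
    [0,0,0],
  ],
  spin=[0,0,0,0,0,0,0,0,0,0,0,0,0],
)

```text
t: 5.32
ee_pos: [419.1, -97.6, 130.2]
tcp_rot: [180.0, -0.0, 0.0]
force: [-0.0, -0.4, -0.7]
finger_gap: 0.679
gripper_force: 11.9
```

```bash
python3 - <<'E'
from h import *
s=snap('wrist','w2');print(bot.read_state()['ee_pos'],px(s,[477,-96.3,14]),px(s,[477,-96.3,53]))
E
```

```text
[419.29016332 -97.89776482 130.20924672] [317.7 157.6] [317.5 162.5]
```

View pics/w2.png

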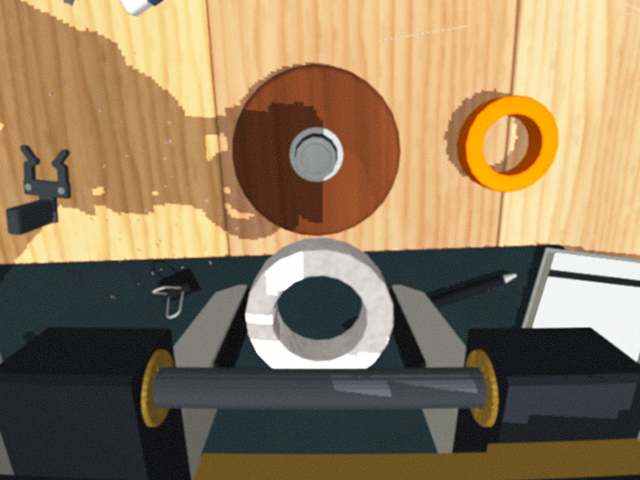

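The wrist view shows the base disc spanning columns 233–400 and rows 64–236, with the post top at (317,156). The held roll's top rim is centred near (320,306). The clip is at the left, with jaw tips at (25,148) and (66,152), and the tab near (32,215).

```bash
python3 - <<'E'
from h import *
s=ld('w2')
print('base',w(s,316.5,149.5,13),'post',w(s,317,156,53),'roll',w(s,320,306,134),px(s,[419.3,-97.9,134.6]),px(s,[419.3+32,-97.9,134.6]),px(s,[419.3,-97.9+32,134.6]))
a,b=w(s,25,148,5),w(s,66,152,5);print(a,b,(a+b)/2,'base of jaws',w(s,26,187,5),w(s,69,189,5))
E
```

```text
base [482.3 -95.5  13. ] post [480.7 -96.   53. ] roll [423.9 -97.8 134. ] [320.3 316.4] [320.5 244.6] [245.5 316.2]
[484.6 114.1   5. ] [481.3  83.7   5. ] [482.95  98.9    5.  ] base of jaws [456.4 118.9   5. ] [454.7  85.9   5. ]
```

Request:
jog_arm(
  hand=[6,6,6,6,6,6,6,6,6],
  delta_pos=[
    [3.1,-0.1,0],
    [3,-0.1,0],
    [0,0,0],
    [0,0,2],
    [0,0,2],
    [0,0,2],
    [0,0,1.5],
    [0,0,1],
    [0,0,0],
  ],
  spin=[0,0,0,0,0,0,0,0,0],
)

```text
t: 6.5
ee_pos: [479.2, -95.1, 44.6]
tcp_rot: [-180.0, 0.1, -0.0]
force: [0.7, -0.8, -1.4]
finger_gap: 0.679
gripper_force: 11.9
```

Request:
jog_arm(
  hand=[6,6,6,6],
  delta_pos=[
    [0.1,0,0.8],
    [0,0,0.5],
    [0,0,0.15],
    [0,0,0],
  ],
  spin=[0,0,0,0],
)

```text
t: 7.0
ee_pos: [480.7, -95.1, 30.6]
tcp_rot: [-180.0, 0.0, -0.0]
force: [-0.8, 0.7, -0.8]
finger_gap: 0.68
gripper_force: 11.9
```

Request:
jog_arm(
  hand=[9.3,9.3,9.3,9.3,9.3,9.3,9.3,9.3,9.3,9.3,9.3,9.3,9.3,9.3],
  delta_pos=[
    [0,0,0],
    [0,0,0],
    [0,0,0],
    [0,0,-2],
    [0,0,-4],
    [0,0,-4],
    [0,0,-4],
    [-0.8,-4,0],
    [-0.8,-4,0],
    [-0.8,-4,0],
    [-0.8,-4,0],
    [-1.1,-3.8,0],
    [0,0,0],
    [0,0,0],
  ],
  spin=[0,0,0,0,0,0,0,0,0,0,0,0,6,0],
)

```text
t: 8.75
ee_pos: [437.6, 103.3, 170.8]
tcp_rot: [180.0, -0.0, -5.9]
force: [-0.1, 0.7, 0.1]
finger_gap: 1.007
gripper_force: 0.0
```

```bash
python3 - <<'E'
from h import *
s=snap('wrist','w3');print(bot.read_state()['ee_pos'],bot.read_state()['tcp_rot'])
t=snap('top','t3')
x,y=px(s,[437.8,103,40]);print(x,y)
for X in ([468.6,99.7,0],[482,98.3,2.5]): print(px(s,X))
a=s['frame'][100:350,200:450,::-1];b=t['frame'][150:250,260:360,::-1]
cv2.imwrite('pics/c3.png',np.hstack([cv2.resize(a,(500,500),interpolation=2),cv2.resize(b,(300,300),interpolation=2) if 0 else np.vstack([cv2.resize(b,(300,300),interpolation=2),np.zeros((200,300,3),np.uint8)])]))
E
```

```text
[437.73111129 102.90146139 170.76124706] [ 1.79996590e+02 -1.66335563e-02 -5.86782260e+00]
319.9 233.6
[320.  185.2]
[320.1 169.1]
```

View pics/c3.png

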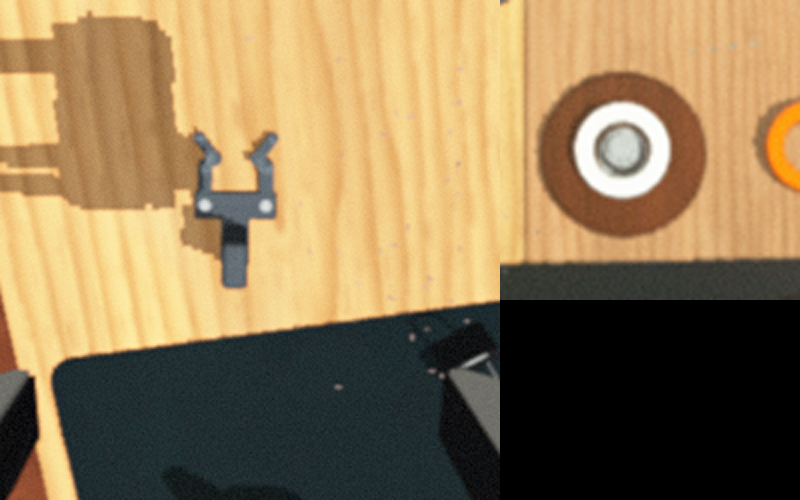

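The crop shows the roll flat and centred round the post. The clip is aligned with the tool. Its tab top is at wrist (317.3,233.7), within a pixel of the prediction along x and about 2.6 px to the left. Its rivets are level.

```bash
python3 - <<'E'
from h import *
s=ld('w3')
for u,v,z in ((317.3,233.7,40),(317.3,224,40),(317.3,243.5,40),(317.4,166.5,5),(317.3,202.7,5)): print(w(s,u,v,z))
t=ld('t3');print('base',w(t,260+622/3-500/3,150+154/3,13),'roll',w(t,260+(622-500)/3,150+150/3,34))
E
```

```text
[437.9 104.9  40. ]
[445.4 104.2  40. ]
[430.3 105.7  40. ]
[484.6 100.2   5. ]
[455.  103.4   5. ]
base [477.3 -95.7  13. ] roll [477.6 -96.3  34. ]
```

Request:
jog_arm(
  hand=[4,4,4,4,4,4,4,4,0.8,0.8,0.8,0.8,0.8,0.8,0.8,0.8],
  delta_pos=[
    [0,-0.2,3],
    [0,0,3],
    [0,0,3],
    [0,0,3],
    [0,0,2],
    [0,0,1.1],
    [0,0,0],
    [0,0,0],
    [0,0,0],
    [0,0,0],
    [0,0,0],
    [0,0,0],
    [0,0,0],
    [0,0,0],
    [0,0,0],
    [0,0,0],
  ],
  spin=[0,0,0,0,0,0,0,0,0,0,0,0,0,0,0,0],
  newtons=40,
)

```text
t: 10.85
ee_pos: [438.0, 104.9, 19.8]
tcp_rot: [-180.0, -0.0, -6.0]
force: [-1.5, -0.0, 4.9]
finger_gap: 0.102
gripper_force: 40.0
```

Request:
jog_arm(
  hand=[0.8,0.8,0.8,0.8,0.8,0.8,0.8,0.8,0.8,0.8,0.8,0.8],
  delta_pos=[
    [0,0,-2],
    [0,0,-4],
    [0,0,-4],
    [0,0,0],
    [-0.4,3.3,0],
    [-0.4,3.3,0],
    [-0.4,3.3,0],
    [-0.4,3.4,0],
    [-0.5,3.4,0],
    [-0.5,3.4,0],
    [0,0,0],
    [0,0,0],
  ],
  spin=[0,0,0,-6,0,0,0,0,0,0,0,0],
)

```text
t: 12.35
ee_pos: [411.6, -95.7, 119.3]
tcp_rot: [-180.0, 0.0, -0.1]
force: [-0.5, -0.7, -0.5]
finger_gap: 0.103
gripper_force: 40.0
```

```bash
python3 - <<'E'
from h import *
s=snap('wrist','w4');st=bot.read_state();p=st['ee_pos'];print(p,st['tcp_rot'],st['force'])
print(px(s,[480.7,-96,53]),'mouth',px(s,p+[44.5,0,-17.3]),'tabtop',px(s,p+[0,0,20]))
cv2.imwrite('pics/c4.png',cv2.resize(s['frame'][80:380,160:480,::-1],(800,750),interpolation=2)[:600])
E
```

```text
[411.6483369  -95.32714439 119.35280794] [-1.79955452e+02  3.90009136e-02  6.44998490e-03] [ 0.43144302  0.29090731 -0.01670288]
[320.3 143.4] mouth [318.8 204.1] tabtop [318.6 335.2]
```

View pics/c4.png

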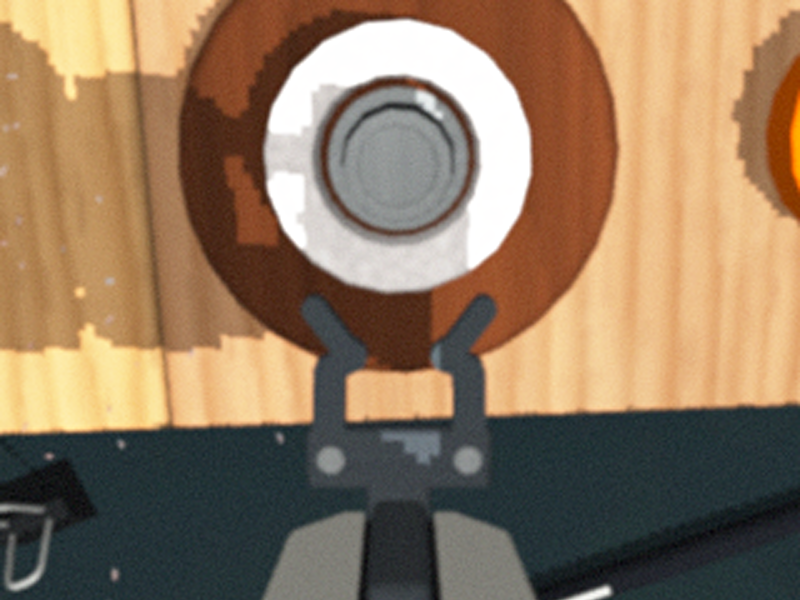

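The post top is at (318.8,142.8) and the clip mouth's centre is at 319.6, so they line up sideways to within 1 mm. Now I lower to groove height.

Request:
jog_arm(
  hand=[0.8,0.8,0.8,0.8,0.8,0.8],
  delta_pos=[
    [0,0,2],
    [0,0,2],
    [0,0,1.5],
    [0,0,0.7],
    [0,0,0.2],
    [0,0,0],
  ],
  spin=[0,0,0,0,0,0],
)

```text
t: 13.15
ee_pos: [412.2, -96.0, 56.0]
tcp_rot: [180.0, -0.0, 0.0]
force: [0.7, -1.4, 0.1]
finger_gap: 0.106
gripper_force: 40.0
```

Request:
jog_arm(
  hand=[0.8,0.8,0.8,0.8,0.8,0.8],
  delta_pos=[
    [0,0,0.1],
    [0.8,0,0],
    [0.8,0,0],
    [0.6,0,0],
    [0,0,0],
    [0,0,0],
  ],
  spin=[0,0,0,0,0,0],
)

```text
t: 13.9
ee_pos: [433.8, -96.1, 54.5]
tcp_rot: [-180.0, 0.0, 0.0]
force: [-1.0, 0.8, -0.3]
finger_gap: 0.105
gripper_force: 40.0
```

Request:
jog_arm(
  hand=[0.8,0.8,0.8,0.8,0.8,0.8],
  delta_pos=[
    [0.2,0,0],
    [0.2,0,0],
    [0.2,0,0],
    [0.2,0,0],
    [0,0,0],
    [0,0,0],
  ],
  spin=[0,0,0,0,0,0],
)

```text
t: 14.65
ee_pos: [440.4, -95.6, 54.1]
tcp_rot: [-179.9, 0.2, 0.0]
force: [-4.2, 0.8, -0.3]
finger_gap: 0.101
gripper_force: 40.0
```

Request:
jog_arm(
  hand=[0.8,0.8,0.8,0.8],
  delta_pos=[
    [0.2,0,0],
    [0.2,0,0],
    [0,0,0],
    [0,0,0],
  ],
  spin=[0,0,0,0],
)

```text
t: 15.15
ee_pos: [443.1, -95.4, 54.0]
tcp_rot: [-179.9, 0.3, 0.0]
force: [-8.6, 0.3, 2.4]
finger_gap: 0.105
gripper_force: 40.0
```

Request:
jog_arm(
  hand=[0.8,0.8,0.8],
  delta_pos=[
    [0.2,0,0],
    [0.1,0,0],
    [0,0,0],
  ],
  spin=[0,0,0],
)

```text
t: 15.52
ee_pos: [448.9, -96.1, 54.5]
tcp_rot: [-180.0, -0.0, -0.0]
force: [-1.9, 1.2, -1.0]
finger_gap: 0.099
gripper_force: 40.0
```

The force fell from 8.6 to 1.9 N with a jump forward, so the clip has snapped. I'll nudge it a little and settle.

Request:
jog_arm(
  hand=[0.8,0.8,0.8],
  delta_pos=[
    [0.1,0,0],
    [0,0,0],
    [0,0,0],
  ],
  spin=[0,0,0],
)

```text
t: 15.9
ee_pos: [449.9, -96.1, 54.6]
tcp_rot: [-180.0, 0.0, 0.0]
force: [-2.9, 1.0, -0.6]
finger_gap: 0.109
gripper_force: 40.0
```

Request:
jog_arm(
  hand=[3.5,3.5,3.5,3.5,3.5,3.5,3.5,3.5,3.5,3.5],
  delta_pos=[
    [0,0,0],
    [0,0,0],
    [0,0,0],
    [0,0,-2],
    [0,0,-3],
    [0,0,-3],
    [0,0,-3],
    [0,0,0],
    [0,0,0],
    [0,0,0],
  ],
  spin=[0,0,0,0,0,0,0,0,0,0],
)

```text
t: 17.15
ee_pos: [449.1, -95.8, 163.4]
tcp_rot: [-179.9, 0.1, -0.0]
force: [0.2, -0.0, 0.4]
finger_gap: 0.376
gripper_force: 0.0
```

```bash
python3 - <<'E'
from h import *
s=snap('wrist','w5');b=snap('side','s5');st=bot.read_state();print(st['ee_pos'],st['force'])
print(px(s,[481,-95.7,53]),'tabtop if home',px(s,[450,-95.7,74.5]))
A=cv2.resize(s['frame'][80:330,200:440,::-1],(480,500),interpolation=2);B=cv2.resize(b['frame'][225:305,315:395,::-1],(320,320),interpolation=2)
cv2.imwrite('pics/c5.png',np.hstack([A,np.vstack([B,np.zeros((180,320,3),np.uint8)])]))
E
```

```text
[449.3402578  -95.90925427 163.62364599] [-0.91762224 -0.04594305  0.48240598]
[319.6 196.5] tabtop if home [319.5 249.2]
```

View pics/c5.png

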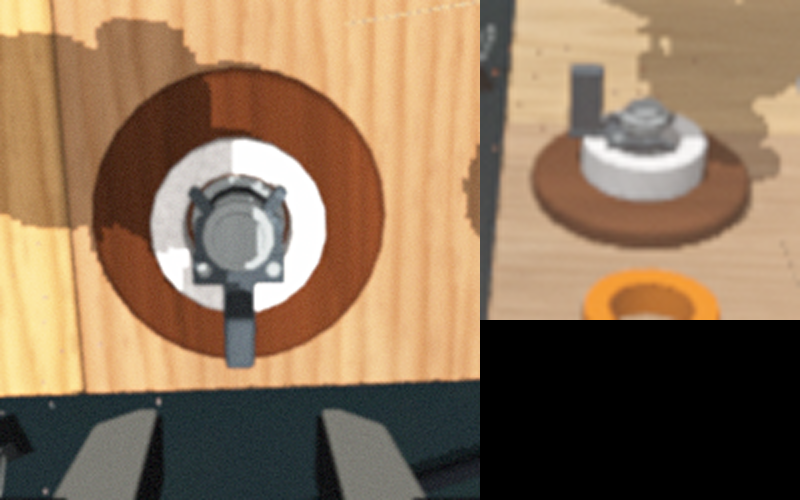

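The picture shows the post top at (318.5,200) and the tab top at (320,250.5), which matches fully home. The clip sits level on the flat roll and the gripper is clear, so I'll hand in.

```bash
python3 -c "
from workcell import bot
print(bot.close_job())"
```

```text
the job is handed in; nothing more can be done
None
```

The job is handed in: the white roll lies flat on the larger stand's base, and the clip snapped home in the groove above it. The gripper was clear of everything at about 17 s, and no verdict came back.

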